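# Set a scored marble slip over the breaking edge

## Robot

A 6-joint arm with a two-finger parallel gripper is mounted at the origin on a cart in front of the work surface, level with it; the furniture and walls round the work are solid. World frame = base frame: x ahead of the robot, y to its left, z up, the work surface at z = 0. Lengths are in m, angles in rad, forces in N, time in s.
With the tool pointing down it reaches from about 0.25 to 0.775 m from the base axis. Payload 4 kg.
Tool frame: the origin (TCP) lies where the fingers leave the gripper's body, on its centre line; the fingertips stand 97 mm ahead of it and the grasp point (between the pads) lies 78 mm ahead of it; z points along the fingers, x is the direction in which the jaws open and shut, and the axes are right-handed (so a half turn about z gives the same grasp; the last joint's range is limited). The gripper opens to 94 mm and grips with 3 to 60 N. Pads are 16 mm wide; open, the fingers measure 119 mm over their backs; the gripper's body (75 mm by 177 mm) begins 78 mm behind the grasp point.
Start: joints at [-1.364, 0.087, 1.371, -0, 1.684, -0.103], TCP at [0.168, -0.524, 0.303] pointing down, gripper open.
Joint ranges: [-3.1, 3.1], [-0.76, 2.03], [0.27, 2.55], [-1.08, 4.22], [0.17, 2.65], [-2.57, 2.57]. Speed limits (rad/s): [2.79, 2.79, 3.14, 3.14, 3.14, 3.14].

## Interface

Orientations are given as [roll, pitch, yaw] about the fixed x, y, z axes, in that order (R = Rz(yaw) Ry(pitch) Rx(roll)).
In Python, from bench import * gives the robot as it stands.
- The arm moves only by the tool jog_arm, never from a script. Its argument "moves" is a list of rows, each a list of 7 numbers: the turn, a rotation vector about the world's x, y, z in rad, then the shift along the world's x, y, z in mm, then the finger opening in mm, from 0 to 94. In form: [[rx, ry, rz, tx, ty, tz, fingers], ...]. A call has 1 to 12 rows; each row shifts and turns the commanded pose from where the row before left it; what a row does not reach is not made up. A row lasts 1/8 s, in which the tool goes at most 62.5 mm and 10.7 degrees, less where a joint would pass 70% of its speed; a pose out of reach is approached as far as the arm can. A call is refused whole if a number of a shift passes 62.5 or a number of a turn 0.188, either way. A call with a gripper value outside its range is refused whole. The fingers move at their own pace and stop on an object; the grip force is fixed at half the most. Time passes only in rows, so rows that do not move let the fingers close. It gives the time, the measured TCP pose, the force and the opening at its end, in the units of the state.
- get_obs(): the state, without advancing time (a new reading comes with each control period).
- snapshot(name): name is "scene" or "side" or "wrist"; returns the picture (420x560x3 uint8, red, green, blue); there is no depth.
- get_calibration(name): a dict with "camera_matrix" (3x3 intrinsics, pixels), "R" (3x3) and "t" (3): a world point X has camera coordinates R X + t. Camera axes: x right, y down, z forward; pixel columns grow to the right and rows downward; lengths in m; the calibration is good to about 2 mm. A picture is of the moment at which its call begins: read the wrist's pose just before it. get_calibration takes no time and is no camera call; for the wrist camera it gives the pose at the moment of the call.
- close_job(): hands the job in, once; it reports no verdict.
Trained networks look in the newest picture that a camera, given by its name, has taken for a name from the list of things; names that differ only in an ending like _2 or _b are one class to them, and where a whole thing is asked for, a point or a joint stands for the part that bears it (a point fixed in the world has none). Each returns a list of dicts, best first, with "conf" (0 to 1); they miss things now and then, are a little off and sometimes report something else, mostly with a low value. They report only what shows in the picture. A call takes as long as a camera call.
- look_for(label, camera): "bbox" ([left, top, right, bottom] in pixels, round what is visible of it).
The state is a dict: "time": time; "joint_positions": joint angles; "qvel": joint speeds; "joint_torque": joint torques, N m; "tool_pos": TCP position; "ee_rot": TCP orientation; "wrist_force": force on the tool from outside, world axes, zero at the start; "wrist_torque": the same for the moment, N m; "width": finger opening in m.
Only numpy, scipy, OpenCV 4.12 (cv2) and the standard library are available. Lean on these libraries where they do the work, as an engineer would, in place of code of your own. Each camera call takes 0.05 s, during which the arm holds its last target.

## Task

The marble slip on the breaking bench has been scored against the two stop pins and is now to be snapped. Push both pins down flush with the bench, then slide the slip outward over them, lying flat and square on the bench, until its scored groove stands right above the steel breaking edge. The long end then overhangs and would tip, so finish with the gripper still holding the tail down on the bench, and leave the other things on the table where they are.

Things in the scene. Friction and masses are not known exactly. Their poses are not given: they have to be found in the camera images.
- bench: breaking bench: timber block 320 x 120 x 45 mm screwed to the table (it does not move), with a 22 mm wide steel angle, flush with the timber, capping one end. Origin at the centre of its underside; its x axis points outward along its 320 mm length, to the capped end (to the robot's right, more or less), its y axis across its width (more or less away from the robot), z up. Its top is flat and 45 mm above the table.
- breaking_edge (a point): middle of the bench's breaking edge: the upper outer corner of the steel-capped end, 160 mm outward from the bench's centre, 45 mm above the table; same axes as the bench. Beyond it there is only the table, 45 mm lower.
- pin_near (a joint): stop pin on the side of the bench near the robot: how far it is pushed down, in m; 0 = standing 12 mm proud of the bench top, 0.012 = the top of its dome flush, 0.013 = its stop. A steady push of 3 to 5 N moves it and it stays where it is left (it does not spring back).
- pin_far (a joint): stop pin on the side away from the robot, the same as pin_near
- pin_near_top (a point): top of pin_near: a steel pin of 14 mm diameter with a 3 mm high domed head, upright, 34 mm inward of the breaking edge and 17 mm from the bench's centre line towards the robot
- pin_far_top (a point): top of pin_far: the same pin 17 mm from the centre line on the other side (34 mm between the two pins' centres)
- slip_center (a point): centre (half-way up) of the loose marble slip, 240 x 50 x 14 mm, about 0.45 kg, lying flat on the bench behind the pins, its nose 10 to 25 mm clear of them. x along its 240 mm length to its nose (the end next to the pins), y across its 50 mm width, z up. There is free room for fingers along both long sides.
- slip_groove (a point): middle of the scored groove at the underside of the slip (directly below the 3 mm wide, 4 mm deep dark line sawn across its top): 90 mm from the tail end and 150 mm from the nose, 30 mm tailward of the slip's centre; same axes as slip_center
- slip: the same slip with its origin at the centre of its underside; same axes
- folding_rule: bystander: shut yellow folding rule, 20 x 233 x 16 mm, on the table along the bench's side near the robot; origin at the centre of its underside
- marker_pen: bystander: black marker pen, 17 x 128 x 19 mm, on the table along the bench's side away from the robot; origin at the centre of its underside
- sample_tile: bystander: grey granite sample tile, 56 x 56 x 10 mm, flat on the table beyond the breaking edge; origin at the centre of its underside
- wood_block: bystander: packing block, 42 x 60 x 30 mm, on the table beyond the breaking edge; origin at the centre of its underside
- club_hammer: bystander: club hammer with a wooden handle, 300 x 104 x 52 mm, lying at the right side of the table; origin at the centre of its underside

How it is judged:
On the way, in this order (a step that is already met when the one before it is completed fails the run):
1. both stop pins pushed down to within 2 mm of flush, the slip still behind them (value of joint each of pin_near, pin_far above 0.01 m and x of slip_groove in the frame of breaking_edge below -0.16 m), for 0.2 s.
2. groove above the breaking edge, the slip held (x of slip_groove in the frame of breaking_edge between -0.005 and 0.005 m and contact force between the fingers and slip above 1 N), for 0.2 s.
At the end, for the whole second after the job is handed in: Groove above the breaking edge within 5 mm; slip square (4 degrees), level (2.3 degrees), within 30 mm of the bench's centre line, lying on the bench (within 3 mm, over 0.5 N), at rest; both pins within 2.5 mm of flush; the gripper still holding it (over 1 N) (all of step 2 and y of slip_groove in the frame of breaking_edge between -0.03 and 0.03 m and z of slip_groove in the frame of breaking_edge between -0.003 and 0.003 m and angle between the x axis of slip and the x axis of bench, either way round below 0.07 rad and angle between slip's own z axis and vertical below 0.04 rad and contact force between slip and bench above 0.5 N and linear speed of slip below 0.02 m/s and value of joint each of pin_near, pin_far above 0.0095 m); the arm keeps its last pose, push and grip.
It fails at once if the slip tips (more than 7 degrees) (angle between slip's own z axis and vertical above 0.12 rad).
It fails at once if the slip is lifted off the bench (more than 12 mm) instead of slid (z of slip_center in the frame of bench above 0.064 m).
It fails at once if a bystander (folding rule, marker pen, sample tile, packing block, hammer) is moved more than 30 mm (distance of any of folding_rule, marker_pen, sample_tile, wood_block, club_hammer from where it was at the start of the episode above 0.03 m).
It also fails if it takes over 51 s, if anything falls off the work surface, if the arm or the gripper's body presses on something with over 40 N, if the wrist force passes 120 N, or if a joint passes its speed limit or range.

## Working session

There is one attempt and no reset: what is moved stays moved. The work goes in short steps, Python scripts to look and compute and a tool call to move; the robot and the scene stay as the last step left them, time stands still between calls to the robot, and variables do not carry over. Pictures are saved under pics/ and viewed, and the job is handed in when it is done.

Besides the shell and the picture viewer there is one more tool, called after "Emit:" as name(argument=value, ...) on one line, values as JSON. jog_arm: Moves the arm, as the interface text tells. Its arguments: {"type":"object","properties":{"moves":{"type":"array","items":{"type":"array","items":{"type":"number"}}}},"required":["moves"]}

```bash
mkdir -p pics; ls
python3 - <<'E'
from bench import *
import cv2
o=get_obs();print(o)
for c in ["scene","side","wrist"]:
    im=snapshot(c);cv2.imwrite(f"pics/{c}0.png",im[:,:,::-1])
    k=get_calibration(c);print(c,k)
    for l in (["slip","bench","pin_near_top","pin_far_top"] ):
        print(l,[(r['bbox'],round(r['conf'],2)) for r in look_for(l,c)[:3]])
print(get_obs()['time'])
E
```

```text
pics
{'time': 0.0, 'joint_positions': array([-1.36411228e+00,  8.79324935e-02,  1.37223881e+00,  1.07267963e-05,
        1.68359281e+00, -1.03082445e-01]), 'qvel': array([-1.78150490e-05,  5.20874767e-04,  1.74837568e-03, -5.04296161e-04,
        1.25142097e-03,  7.22326261e-04]), 'joint_torque': array([ 1.12603284e-03, -3.40169942e+01, -3.02427757e+01,  7.19636818e-02,
        3.29693744e-02, -1.44963542e-04]), 'tool_pos': array([ 0.16759816, -0.5234904 ,  0.30152409]), 'ee_rot': array([-3.14135861e+00,  2.15882769e-03, -1.26102838e+00]), 'wrist_force': array([ 0.11064208, -0.43699877, -0.22279938]), 'wrist_torque': array([ 0.03329604, -0.03408861, -0.020886  ]), 'width': 0.09405083448261892}
scene {'camera_matrix': array([[446.20341886,   0.        , 285.39482116],
       [  0.        , 446.20341886, 209.68400844],
       [  0.        ,   0.        ,   1.        ]]), 'R': array([[-0.81190691, -0.58374236, -0.0072129 ],
       [-0.35762667,  0.50710015, -0.78418914],
       [ 0.46142208, -0.63410905, -0.62047995]]), 't': array([0.4182176 , 0.345703  , 0.82667476])}
slip [([195.6, 25
[... 449 characters left out ...]
843, -0.64100726]]), 't': array([0.53902104, 0.23897767, 0.86420747])}
slip [([284.2, 285.4, 334.2, 374.7], 0.29)]
bench [([218.4, 239.4, 323.1, 375.7], 0.71), ([235.3, 252.8, 300.3, 349.1], 0.52)]
pin_near_top []
pin_far_top []
wrist {'camera_matrix': array([[297.62773388,   0.        , 282.53374088],
       [  0.        , 297.62773388, 208.89774547],
       [  0.        ,   0.        ,   1.        ]]), 'R': array([[ 3.04437203e-01, -9.52532395e-01,  1.60608035e-04],
       [-9.14054473e-01, -2.92091895e-01,  2.81401396e-01],
       [-2.67997033e-01, -8.58158583e-02, -9.59590136e-01]]), 't': array([-0.55107298, -0.02977355,  0.39191654])}
slip []
bench []
pin_near_top []
pin_far_top []
0.75
```

Run:
```python
import cv2,numpy as np
a=cv2.imread("pics/scene0.png");b=cv2.imread("pics/side0.png")
x=cv2.resize(a[230:380,160:360],(800,600),interpolation=cv2.INTER_CUBIC);cv2.imwrite("pics/sc_c.png",x)
x=cv2.resize(b[230:380,190:390],(800,600),interpolation=cv2.INTER_CUBIC);cv2.imwrite("pics/sd_c.png",x)
```

```text
(no output)
```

View pics/scene0.png

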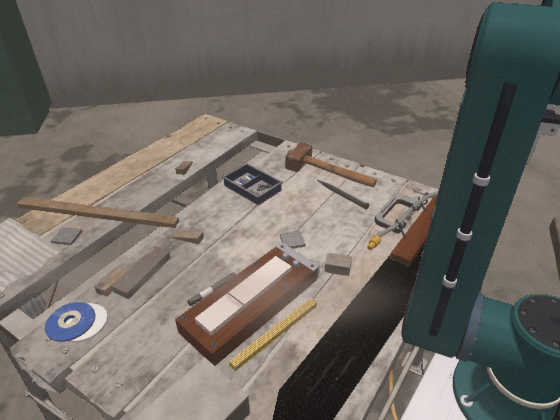

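View pics/side0.png

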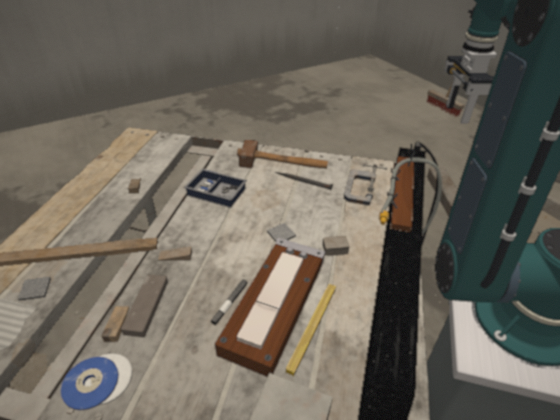

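View pics/wrist0.png

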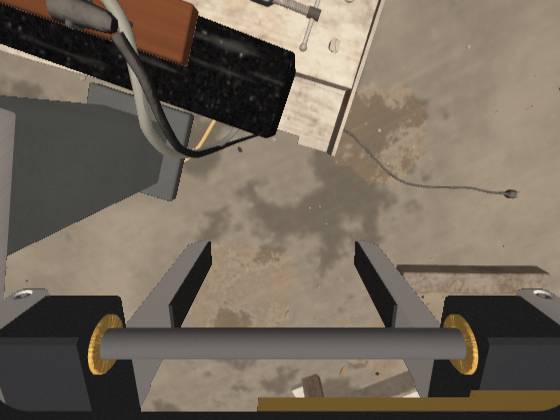

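```bash
sleep 0
```

```text
(no output)
```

The scene view shows the bench at px (176–319, 245–365) with the white slip on it and the steel cap at about (300,258). The side view shows it at (218–323, 239–370). The wrist view shows only the floor.

View pics/sc_c.png

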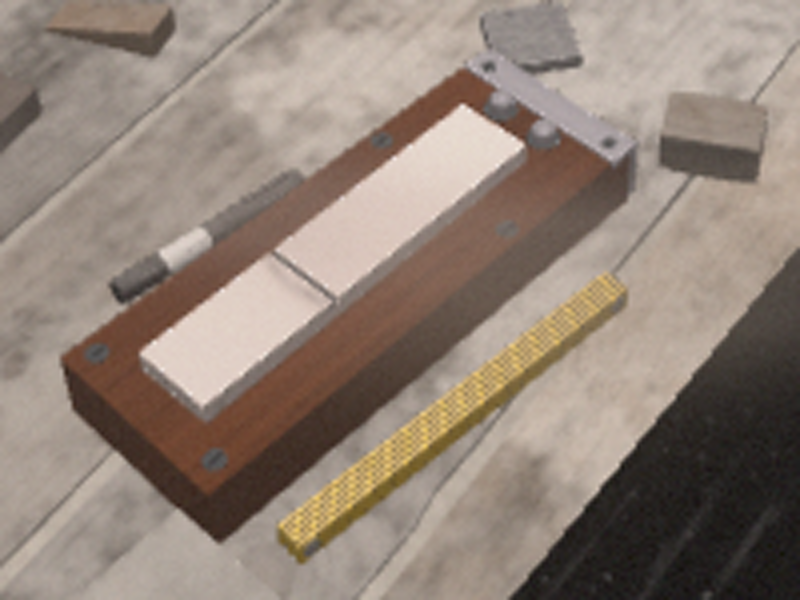

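View pics/sd_c.png

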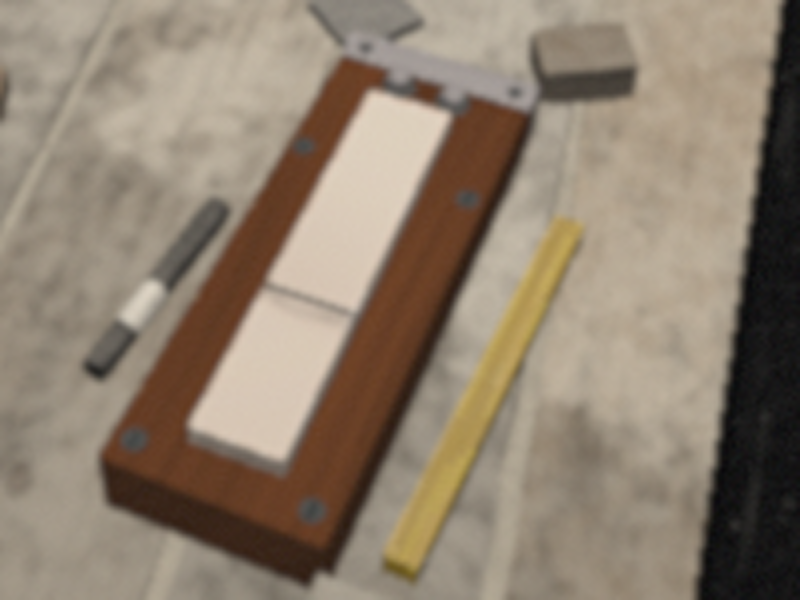

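```bash
cat > h.py <<'E'
from bench import *
import numpy as np,cv2
from scipy.optimize import least_squares
def proj(k,X):
    c=np.asarray(X)@k['R'].T+k['t'];p=c@k['camera_matrix'].T
    return p[:,:2]/p[:,2:]
def rect(p,L,W,z):
    x,y,a=p;c,s=np.cos(a),np.sin(a)
    q=np.array([[-L/2,W/2],[-L/2,-W/2],[L/2,-W/2],[L/2,W/2]])
    return np.c_[q@np.array([[c,s],[-s,c]])+[x,y],np.full(4,z)]
def fit(obs,L,W,z,p0):
    f=lambda p:np.concatenate([(proj(k,rect(p,L,W,z))-uv).ravel() for k,uv in obs])
    r=least_squares(f,p0,loss='soft_l1');return r.x,r.fun.reshape(-1,2)
def onplane(k,uv,z):
    d=np.linalg.inv(k['camera_matrix'])@np.array([uv[0],uv[1],1.]);d=k['R'].T@d;c=-k['R'].T@k['t']
    return c+d*(z-c[2])/d[2]
E
python3 - <<'E'
from h import *
S=get_calibration("scene");D=get_calibration("side")
cs=lambda a:(np.array(a,float)+.5)/4-.5+[160,230]
cd=lambda a:(np.array(a,float)+.5)/4-.5+[190,230]
bs=cs([(66,362),(207,492),(636,143),(497,52)]);bd=cd([(103,460),(327,550),(540,88),(352,33)])
ss=cs([(143,352),(205,408),(525,143),(462,104)]);sd=cd([(190,430),(286,462),(452,110),(375,90)])
for nm,a,b,L,W,z in(("bench",bs,bd,.32,.12,.045),("slip",ss,sd,.24,.05,.059)):
  for o in([(S,a)],[(D,b)],[(S,a),(D,b)]):
    p,r=fit(o,L,W,z,[.45,.0,-1.]);print(nm,p.round(4),np.degrees(p[2]).round(2),r.round(1).tolist())
for n,k,uv in(("far",S,cs((503,98))),("near",S,cs((544,126))),("far",D,cd((400,72))),("near",D,cd((455,92)))):
  print(n,onplane(k,uv,.057).round(4))
for n,k,uv,z in(("blk",S,cs((715,130)),.025),("tile",S,cs((530,35)),.01),("rule",S,cs((455,412)),.012)):print(n,onplane(k,uv,z).round(3))
E
```

```text
bench [ 0.527   0.1078 -1.7093] -97.94 [[-1.2, -1.5], [0.6, 1.1], [1.8, 0.4], [-0.9, -0.9]]
bench [ 0.5282  0.1092 -1.693 ] -97.0 [[-1.3, 0.0], [0.6, 0.5], [-0.0, -0.7], [0.4, -0.5]]
bench [ 0.5278  0.109  -1.6973] -97.25 [[-1.7, -0.6], [0.8, 1.7], [0.8, -0.0], [-2.2, -1.0], [-1.3, -0.3], [0.4, 0.5], [0.4, -0.5], [0.9, -0.5]]
slip [ 0.5303  0.1233 -1.6721] -95.81 [[-0.7, 0.3], [0.2, -0.0], [0.5, -0.1], [0.0, -0.5]]
slip [ 0.5292  0.1236 -1.6791] -96.21 [[0.1, -0.7], [0.2, 0.2], [0.4, 0.8], [-0.7, -0.1]]
slip [ 0.5297  0.1235 -1.6754] -96.0 [[-0.7, 0.4], [0.1, 0.1], [0.7, 0.2], [0.3, -0.3], [0.0, -0.7], [0.2, 0.1], [-0.0, 0.6], [-1.1, -0.2]]
far [ 0.5268 -0.0168  0.057 ]
near [ 0.494  -0.0117  0.057 ]
far [ 0.5294 -0.0186  0.057 ]
near [ 0.4945 -0.0116  0.057 ]
blk [ 0.427 -0.095  0.025]
tile [ 0.575 -0.114  0.01 ]
rule [0.438 0.149 0.012]
```

Emit:
jog_arm(moves=[[0, 0, 0.095, 29, 42, 0, 94], [0, 0, 0.095, 29, 42, 0, 94], [0, 0, 0.095, 29, 42, 0, 94], [0, 0, 0.095, 29, 42, 0, 94], [0, 0, 0.095, 29, 42, 0, 0], [0, 0, 0.095, 29, 42, 0, 0], [0, 0, 0.095, 29, 42, 0, 0], [0, 0, 0.095, 29, 42, 0, 0], [0, 0, 0.095, 29, 42, 0, 0], [0, 0, 0.095, 29, 42, 0, 0], [0, 0, 0.094, 27, 42, 0, 0], [0, 0, 0.09, 27, 43, 0, 0]])

```text
time: 2.25
tool_pos: [0.5124, -0.0173, 0.3029]
ee_rot: [3.141, -0.001, -0.124]
wrist_force: [0.3, -0.1, 0.1]
width: 0.0174
```

Emit:
jog_arm(moves=[[0, 0, 0, 0, 0, 0, 0], [0, 0, 0, 0, 0, 0, 0], [0, 0, 0, 0, 0, 0, 0]])

```text
time: 2.62
tool_pos: [0.5113, -0.0199, 0.3029]
ee_rot: [3.141, -0.0, -0.129]
wrist_force: [-0.6, 0.5, 0.3]
width: 0.0004
```

Run:
```python
from h import *
im=snapshot("wrist");cv2.imwrite("pics/w1.png",im[:,:,::-1])
k=get_calibration("wrist");np.savez("w1.npz",R=k['R'],t=k['t'],K=k['camera_matrix'])
o=get_obs();print(o['tool_pos'],o['ee_rot'],o['width'],o['time'],o['wrist_force'])
for l in ["slip","pin_near_top"]:print(l,look_for(l,"wrist")[:3])
```

```text
[ 0.51123016 -0.01993427  0.30290454] [ 3.14135503e+00 -3.45659275e-04 -1.29186318e-01] 0.0005384369582282416 2.675 [ 0.85405498 -0.4024856  -0.69853548]
slip [{'bbox': [257.4, 2.6, 307.3, 178.6], 'conf': 0.92}]
pin_near_top [{'bbox': [261.2, 186.7, 277.7, 196.9], 'conf': 0.45}]
```

View pics/w1.png

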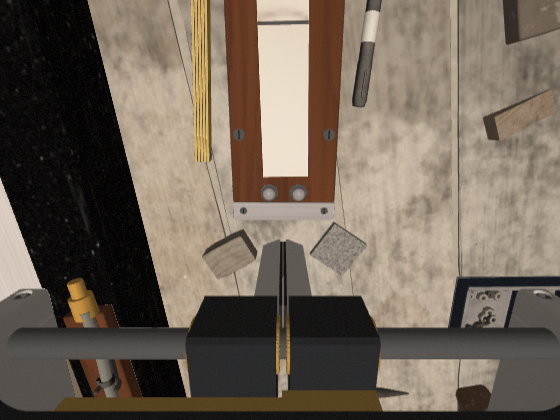

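Run:
```python
import cv2
a=cv2.imread("pics/w1.png")
cv2.imwrite("pics/w1c.png",cv2.resize(a[160:235,235:335],(800,600),interpolation=cv2.INTER_CUBIC))
cv2.imwrite("pics/w1d.png",cv2.resize(a[0:100,215:350],(800,593),interpolation=cv2.INTER_CUBIC))
```

```text
(no output)
```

View pics/w1c.png

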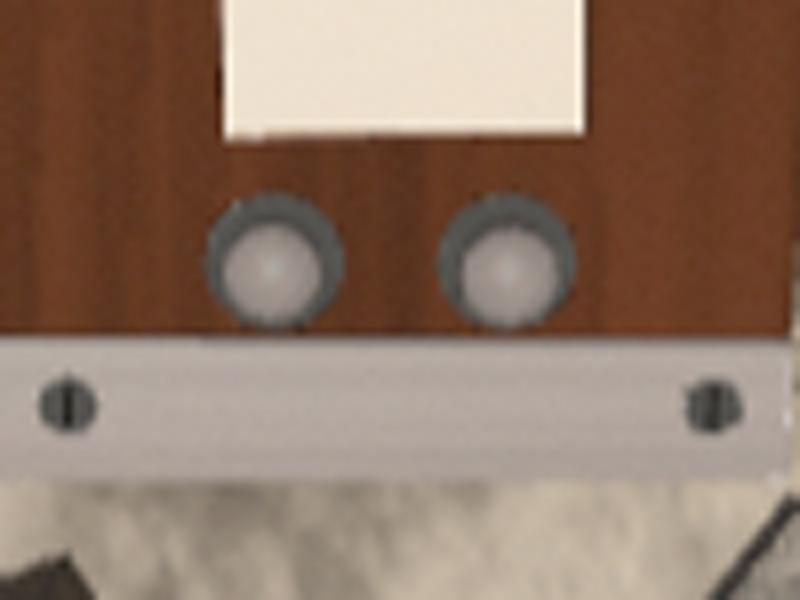

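View pics/w1d.png

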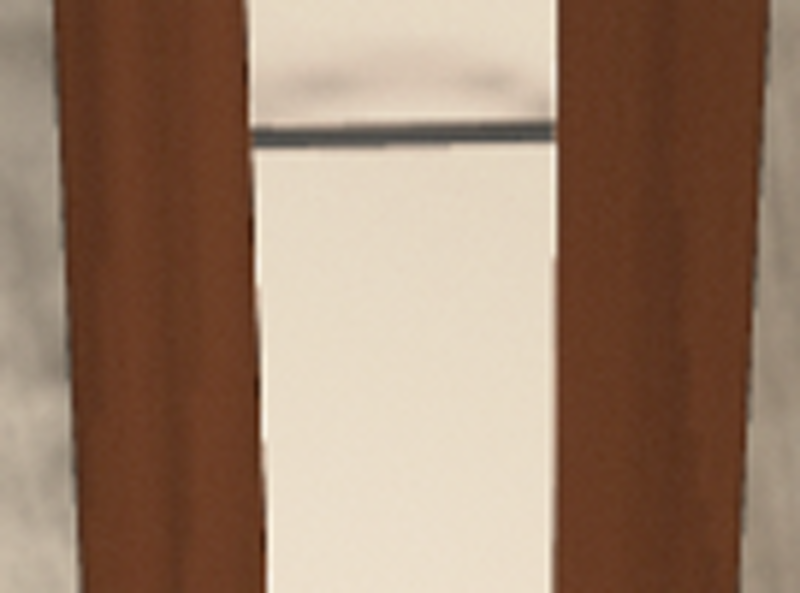

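Run:
```python
from h import *
d=np.load("w1.npz");k=dict(R=d['R'],t=d['t'],camera_matrix=d['K'])
c=lambda a:(np.array(a,float)+.5)/8-.5+[235,160]
e=lambda a:(np.array(a,float)+.5)/5.926-.5+[215,0]
P=lambda n,uv,z:print(n,onplane(k,uv,z).round(4))
P("near",c((272,268)),.057);P("far",c((509,270)),.057)
P("edge R",c((792,478)),.045)
P("edge x100",c((100,480)),.045)
P("nose n",c((225,137)),.059);P("nose f",c((585,132)),.059)
P("gr n",e((252,138)),.059);P("gr f",e((552,130)),.059)
P("bn0",e((56,0)),.045);P("bn1",e((82,590)),.045);P("bf0",e((768,0)),.045);P("bf1",e((740,590)),.045)
```

```text
near [ 0.4959 -0.0145  0.057 ]
far [ 0.529  -0.0191  0.057 ]
edge R [ 0.5678 -0.0595  0.045 ]
edge x100 [ 0.4647 -0.0463  0.045 ]
nose n [0.4922 0.0052 0.059 ]
nose f [ 0.5416 -0.0006  0.059 ]
gr n [0.5091 0.154  0.059 ]
gr f [0.5575 0.1488 0.059 ]
bn0 [0.4793 0.1822 0.045 ]
bn1 [0.467  0.0907 0.045 ]
bf0 [0.5968 0.1669 0.045 ]
bf1 [0.5852 0.0753 0.045 ]
```

Emit:
jog_arm(moves=[[0, 0, 0, -8, 3, -30, 0], [0, 0, 0, -8, 3, -40, 0], [0, 0, 0, 0, 0, -40, 0], [0, 0, 0, 0, 0, -30, 0], [0, 0, 0, 0, 0, 0, 0], [0, 0, 0, 0, 0, 0, 0]])

```text
time: 3.52
tool_pos: [0.4963, -0.0133, 0.1642]
ee_rot: [3.142, -0.002, -0.128]
wrist_force: [0.2, -0.1, -0.1]
width: 0.0006
```

Emit:
jog_arm(moves=[[0, 0, 0, 0, -1, -5, 0], [0, 0, 0, 0, 0, -4, 0], [0, 0, 0, 0, 0, -3, 0], [0, 0, 0, 0, 0, -2, 0], [0, 0, 0, 0, 0, -2, 0], [0, 0, 0, 0, 0, -2, 0], [0, 0, 0, 0, 0, 0, 0], [0, 0, 0, 0, 0, 0, 0]])

```text
time: 4.53
tool_pos: [0.4958, -0.0139, 0.1447]
ee_rot: [3.142, -0.001, -0.127]
wrist_force: [1.6, -0.1, 1.4]
width: 0.0006
```

Emit:
jog_arm(moves=[[0, 0, 0, 0, 0, -1, 0], [0, 0, 0, 0, 0, -1, 0], [0, 0, 0, 0, 0, 0, 0], [0, 0, 0, 0, 0, 0, 0]])

```text
time: 5.03
tool_pos: [0.4958, -0.0139, 0.1427]
ee_rot: [3.142, -0.001, -0.127]
wrist_force: [1.7, -0.2, 2.3]
width: 0.0002
```

Emit:
jog_arm(moves=[[0, 0, 0, 0, 0, -1, 0], [0, 0, 0, 0, 0, 0, 0], [0, 0, 0, 0, 0, 0, 0]])

```text
time: 5.4
tool_pos: [0.4958, -0.0139, 0.1425]
ee_rot: [3.141, -0.001, -0.127]
wrist_force: [-0.6, 0.6, 5.6]
width: 0.0005
```

Emit:
jog_arm(moves=[[0, 0, 0, 0, 0, -1, 0], [0, 0, 0, 0, 0, 0, 0], [0, 0, 0, 0, 0, 0, 0]])

```text
time: 5.78
tool_pos: [0.4958, -0.0139, 0.1424]
ee_rot: [3.141, -0.001, -0.127]
wrist_force: [-2.3, 0.6, 10.6]
width: 0.0002
```

Emit:
jog_arm(moves=[[0, 0, 0, 0, 0, -1, 0], [0, 0, 0, 0, 0, 0, 0], [0, 0, 0, 0, 0, 0, 0]])

```text
time: 6.15
tool_pos: [0.4958, -0.0138, 0.1424]
ee_rot: [3.141, -0.001, -0.127]
wrist_force: [-4.1, 0.2, 14.3]
width: 0.0003
```

Emit:
jog_arm(moves=[[0, 0, 0, 0, 0, 15, 0], [0, 0, 0, 0, 0, 15, 0], [0, 0, 0, 17, -2, 0, 0], [0, 0, 0, 16.5, -2.5, 0, 0], [0, 0, 0, 0, 0, -8, 0], [0, 0, 0, 0, 0, -6, 0], [0, 0, 0, 0, 0, -4, 0], [0, 0, 0, 0, 0, -3, 0], [0, 0, 0, 0, 0, -2, 0], [0, 0, 0, 0, 0, -2, 0], [0, 0, 0, 0, 0, -2, 0], [0, 0, 0, 0, 0, 0, 0]])

```text
time: 7.65
tool_pos: [0.5293, -0.0183, 0.1425]
ee_rot: [-3.142, -0.0, -0.127]
wrist_force: [-1.0, 0.7, 1.4]
width: 0.0004
```

Emit:
jog_arm(moves=[[0, 0, 0, 0, 0, -1, 0], [0, 0, 0, 0, 0, -1, 0], [0, 0, 0, 0, 0, 0, 0], [0, 0, 0, 0, 0, 0, 0]])

```text
time: 8.15
tool_pos: [0.5293, -0.0183, 0.1425]
ee_rot: [3.142, -0.001, -0.127]
wrist_force: [-3.9, 1.3, 9.1]
width: 0.0002
```

Emit:
jog_arm(moves=[[0, 0, 0, 0, 0, -1, 0], [0, 0, 0, 0, 0, -1, 0], [0, 0, 0, 0, 0, 0, 0], [0, 0, 0, 0, 0, 20, 0], [0, 0, 0, 0, 0, 40, 0], [0, 0, 0, 0, 12, 50, 0], [0, 0, 0, 0, 14, 50, 70], [0, 0, 0, 0, 14, 0, 70], [0, 0, 0, 0, 0, 0, 70], [0, 0, 0, 0, 0, 0, 70]])

```text
time: 9.4
tool_pos: [0.5286, 0.0215, 0.2962]
ee_rot: [3.141, 0.004, -0.127]
wrist_force: [-1.1, 0.4, -0.7]
width: 0.0368
```

Run:
```python
from h import *
im=snapshot("wrist");cv2.imwrite("pics/w2.png",im[:,:,::-1])
k=get_calibration("wrist");np.savez("w2.npz",R=k['R'],t=k['t'],K=k['camera_matrix'])
s=snapshot("scene")[:,:,::-1];
cv2.imwrite("pics/s2c.png",cv2.resize(s[230:305,230:330],(800,600),interpolation=cv2.INTER_CUBIC))
o=get_obs();print(o['tool_pos'],o['ee_rot'],o['width'],o['time'],o['wrist_force'])
```

```text
[0.52873304 0.02124902 0.29663848] [ 3.14108877  0.00344074 -0.12760304] 0.0454597242133969 9.5 [-0.10155226 -0.15710623  0.13692533]
```

View pics/w2.png

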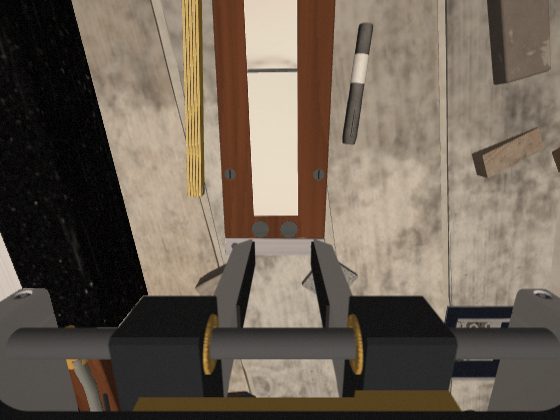

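View pics/s2c.png

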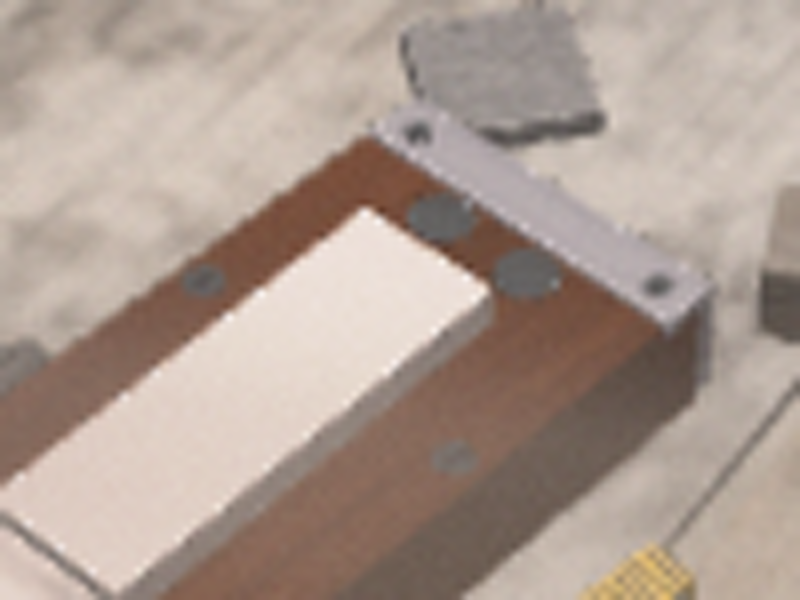

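Both pins are now flush: flat dark discs at wrist px (260,229) and (289,229), with the slip still behind them. Next is the tail.

Emit:
jog_arm(moves=[[0, 0, 0.006, 3, 46, 0, 80], [0, 0, 0.006, 3, 46, 0, 80], [0, 0, 0.006, 3, 46, 0, 80], [0, 0, 0, 2, 47, 0, 80], [0, 0, 0, 0, 0, -40, 80], [0, 0, 0, 0, 0, -40, 80], [0, 0, 0, 0, 0, -20, 80], [0, 0, 0, 0, 0, 0, 80], [0, 0, 0, 0, 0, 0, 80]])

```text
time: 10.62
tool_pos: [0.5407, 0.2065, 0.1994]
ee_rot: [-3.141, -0.001, -0.11]
wrist_force: [0.1, -0.4, 1.1]
width: 0.0803
```

Run:
```python
from h import *
im=snapshot("wrist");cv2.imwrite("pics/w3.png",im[:,:,::-1])
s=snapshot("scene")[:,:,::-1];
cv2.imwrite("pics/s3c.png",cv2.resize(s[230:380,160:360],(800,600),interpolation=cv2.INTER_CUBIC))
o=get_obs();print(o['tool_pos'],o['ee_rot'],o['width'],o['time'],o['wrist_force'])
```

```text
[0.54092746 0.20666376 0.20030291] [-3.14057881e+00 -2.70929814e-03 -1.09315744e-01] 0.08005878918176225 10.725 [-0.47464017 -0.62064076 -0.08635906]
```

View pics/w3.png

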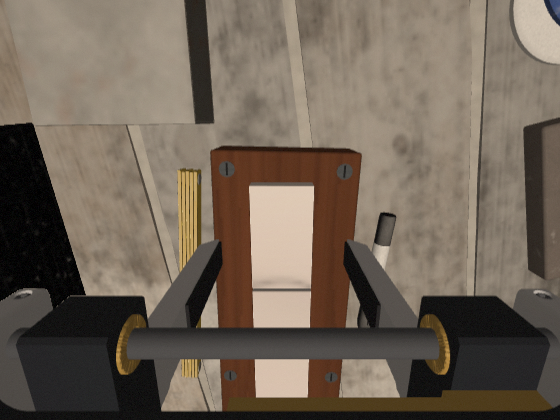

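View pics/s3c.png

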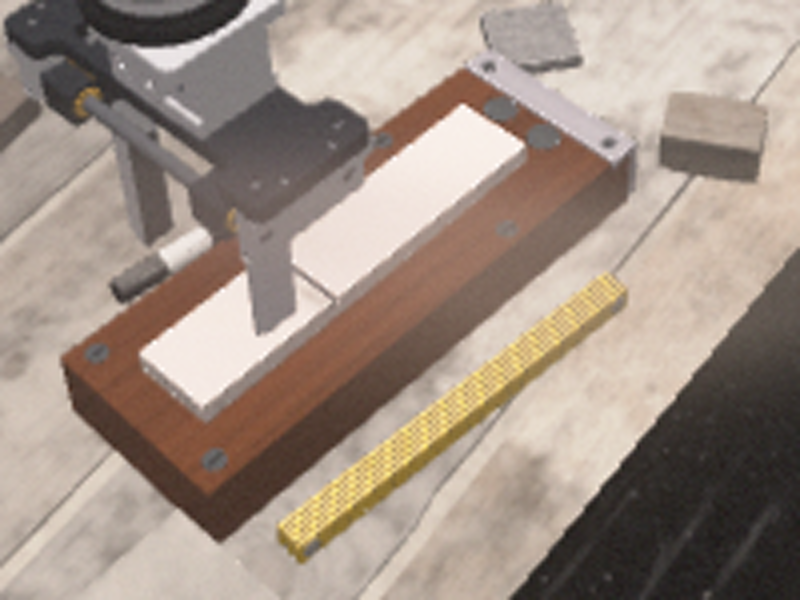

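The tail lies centred between the open fingers (wrist px 250–313, tail end at row 185). Nothing is in the way of the descent.

Emit:
jog_arm(moves=[[0, 0, 0, -1, 0, -25, 80], [0, 0, 0, 0, 0, -20, 80], [0, 0, 0, 0, 0, -9, 80], [0, 0, 0, 0, 0, 0, 80], [0, 0, 0, 0, 0, 0, 80]])

```text
time: 11.35
tool_pos: [0.5399, 0.2068, 0.1461]
ee_rot: [-3.141, -0.002, -0.109]
wrist_force: [0.8, -0.0, 0.0]
width: 0.0799
```

Emit:
jog_arm(moves=[[0, 0, 0, 0, 0, 0, 45], [0, 0, 0, 0, 0, 0, 30], [0, 0, 0, 0, 0, 0, 30], [0, 0, 0, 0, 0, 0, 30], [0, 0, 0, 0, 0, 0, 30]])

```text
time: 11.98
tool_pos: [0.5393, 0.2067, 0.1449]
ee_rot: [-3.141, -0.001, -0.109]
wrist_force: [-0.0, -0.0, 1.5]
width: 0.0499
```

Emit:
jog_arm(moves=[[0, 0, -0.005, -1, -8, 0, 30], [0, 0, -0.005, -2, -16, 0, 30], [0, 0, -0.005, -2, -18, 0, 30], [0, 0, -0.004, -2, -18, 0, 30], [0, 0, 0, -3, -20, 0, 30], [0, 0, 0, -2, -20, 0, 30], [0, 0, 0, -3, -20, 0, 30], [0, 0, 0, -2, -18, 0, 30], [0, 0, 0, -2, -14, 0, 30], [0, 0, 0, -1, -8, 0, 30], [0, 0, 0, 0, 0, 0, 30], [0, 0, 0, 0, 0, 0, 30]])

```text
time: 13.48
tool_pos: [0.5191, 0.0454, 0.1449]
ee_rot: [3.138, -0.0, -0.128]
wrist_force: [-2.1, -3.9, 3.5]
width: 0.0495
```

Run:
```python
from h import *
k=get_calibration("wrist");np.savez("w4.npz",R=k['R'],t=k['t'],K=k['camera_matrix'])
im=snapshot("wrist")[:,:,::-1];cv2.imwrite("pics/w4.png",im)
s=snapshot("scene")[:,:,::-1];cv2.imwrite("pics/s4.png",s)
cv2.imwrite("pics/s4c.png",cv2.resize(s[215:365,210:410],(800,600),interpolation=cv2.INTER_CUBIC))
s=snapshot("side")[:,:,::-1];cv2.imwrite("pics/d4.png",s)
cv2.imwrite("pics/d4c.png",cv2.resize(s[215:365,210:410],(800,600),interpolation=cv2.INTER_CUBIC))
o=get_obs();print(o['tool_pos'],o['ee_rot'],o['width'],o['time'],o['wrist_force'],o['wrist_torque'])
```

```text
[0.51910347 0.04550966 0.1448252 ] [ 3.13796095e+00 -2.54191937e-05 -1.27850418e-01] 0.04972056175079722 13.625 [-1.1085717  -5.01528635  3.75658868] [-0.92791809  0.10750995 -0.04497654]
```

View pics/w4.png

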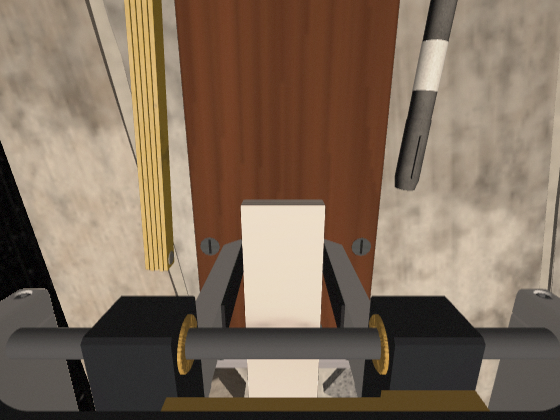

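View pics/s4c.png

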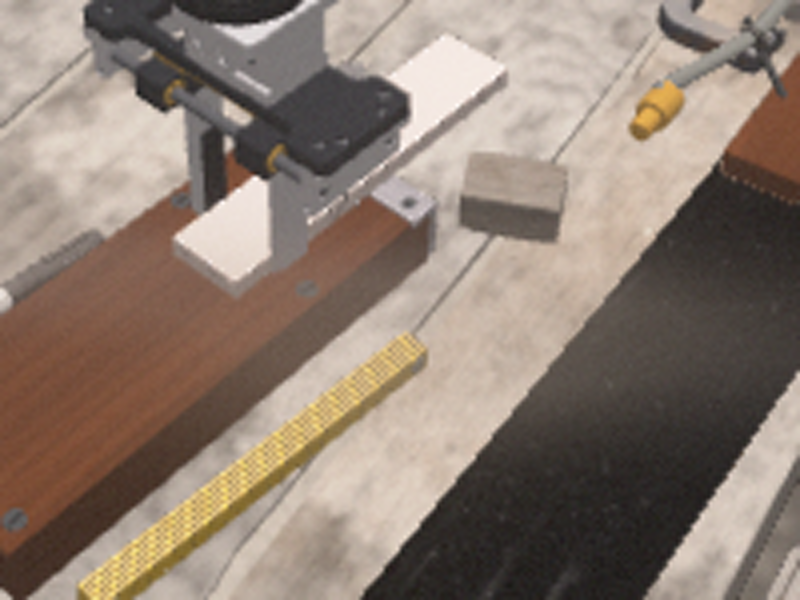

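View pics/d4c.png

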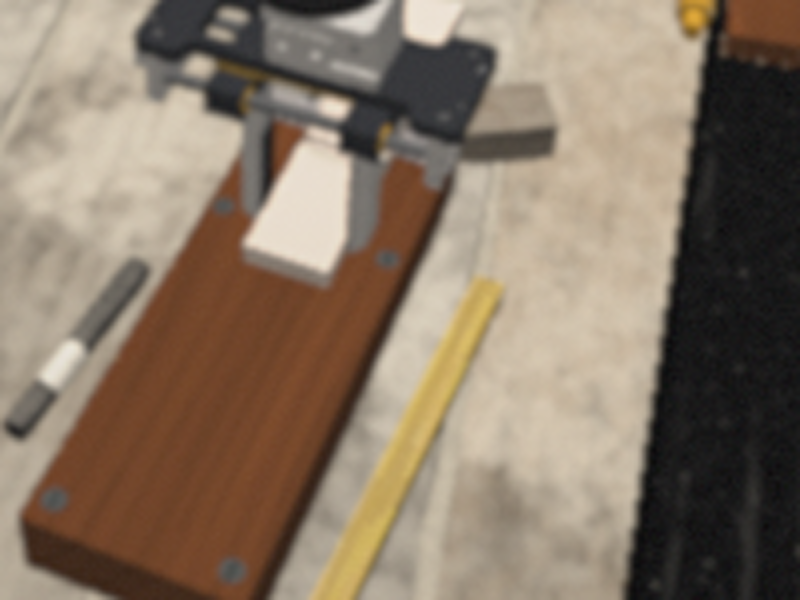

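Run:
```python
from h import *
a=cv2.imread("pics/w4.png")
cv2.imwrite("pics/w4c.png",cv2.resize(a[180:255,230:330],(800,600),interpolation=cv2.INTER_CUBIC))
```

```text
(no output)
```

View pics/w4c.png

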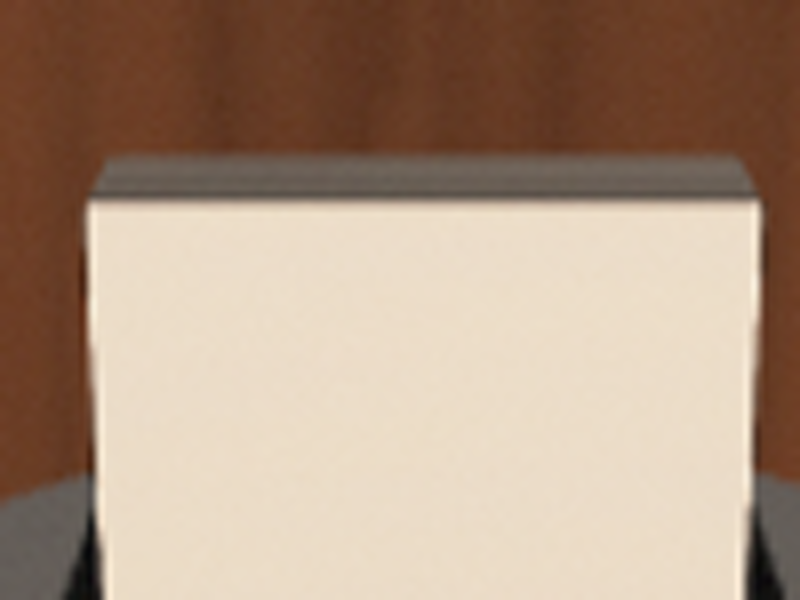

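Run:
```python
from h import *
L=lambda f:(lambda d:dict(R=d['R'],t=d['t'],camera_matrix=d['K']))(np.load(f))
a,b=L("w1.npz"),L("w4.npz")
ps=[onplane(a,(u,v),.045) for u,v in((239,134),(329,134))]
pb=[onplane(b,(u,v),.045) for u,v in((210,246),(361,246.5))]
print("screws w1",np.round(ps,4).tolist(),"w4",np.round(pb,4).tolist())
c=lambda q:(np.array(q,float)+.5)/8-.5+[230,180]
e=np.array([.5083,-.0518]);th=-1.699;ex=np.array([np.cos(th),np.sin(th)]);ey=np.array([-ex[1],ex[0]])
for q,z in(((88,199),.059),((760,199),.059),((105,155),.045),((740,155),.045)):
  p=onplane(b,c(q),z)[:2];print(p.round(4),((p-e)@ex).round(4),((p-e)@ey).round(4))
```

```text
screws w1 [[0.472, 0.0534, 0.045], [0.5709, 0.0405, 0.045]] w4 [[0.4714, 0.0534, 0.045], [0.5703, 0.0402, 0.045]]
[0.4988 0.0826] -0.1321 -0.0266
[0.5474 0.0763] -0.132 0.0224
[0.4982 0.0823] -0.1317 -0.0272
[0.5477 0.0759] -0.1317 0.0228
```

Emit:
jog_arm(moves=[[0, 0, 0, -1, -8, -0.5, 30], [0, 0, 0, -1, -10, 0, 30], [0, 0, 0, -1, -10, -0.5, 30], [0, 0, 0, -1, -7, 0, 30], [0, 0, 0, -1, -4, 0, 30], [0, 0, 0, 0, 0, 0, 30], [0, 0, 0, 0, 0, 0, 30]])

```text
time: 14.5
tool_pos: [0.5151, 0.0095, 0.1449]
ee_rot: [-3.137, -0.003, -0.127]
wrist_force: [1.1, 4.3, 6.7]
width: 0.0496
```

Run:
```python
from h import *
k=get_calibration("wrist");np.savez("w5.npz",R=k['R'],t=k['t'],K=k['camera_matrix'])
im=snapshot("wrist")[:,:,::-1];cv2.imwrite("pics/w5.png",im)
cv2.imwrite("pics/w5c.png",cv2.resize(im[180:255,230:330],(800,600),interpolation=cv2.INTER_CUBIC))
s=snapshot("scene")[:,:,::-1];cv2.imwrite("pics/s5.png",s)
cv2.imwrite("pics/s5c.png",cv2.resize(s[215:305,250:370],(800,600),interpolation=cv2.INTER_CUBIC))
o=get_obs();print(o['tool_pos'],o['ee_rot'],o['width'],o['time'],o['wrist_force'],o['wrist_torque'])
```

```text
[0.51514636 0.00954768 0.14490541] [-3.13688644e+00 -2.65329174e-03 -1.27215053e-01] 0.049534990044846856 14.6 [0.24243756 4.58562856 6.32985863] [ 0.74440559 -0.00720577 -0.05005393]
```

View pics/w5c.png

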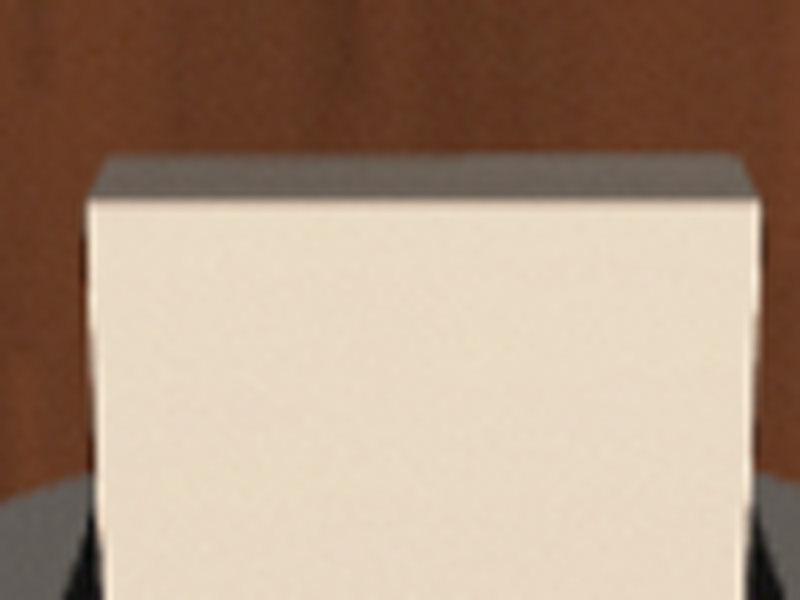

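View pics/s5c.png

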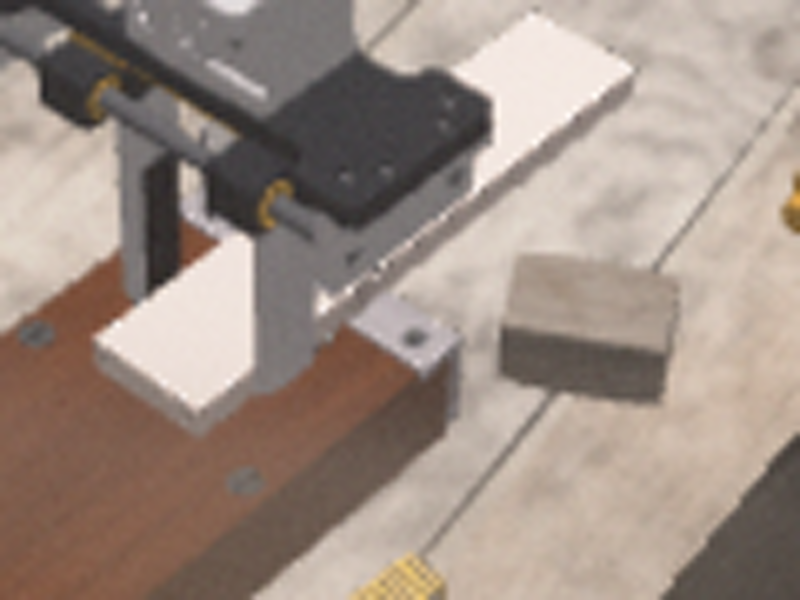

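Emit:
jog_arm(moves=[[0, 0, 0, -0.5, -3, -0.5, 30], [0, 0, 0, -0.5, -3, -0.5, 30], [0, 0, 0, 0, 0, 0, 30], [0, 0, 0, 0, 0, 0, 30]])

```text
time: 15.1
tool_pos: [0.5145, 0.0046, 0.1449]
ee_rot: [-3.134, -0.004, -0.127]
wrist_force: [0.6, 6.7, 9.6]
width: 0.0499
```

Run:
```python
from h import *
k=get_calibration("wrist");np.savez("w6.npz",R=k['R'],t=k['t'],K=k['camera_matrix'])
im=snapshot("wrist")[:,:,::-1];cv2.imwrite("pics/w6.png",im)
cv2.imwrite("pics/w6c.png",cv2.resize(im[180:255,230:330],(800,600),interpolation=cv2.INTER_CUBIC))
s=snapshot("scene")[:,:,::-1];cv2.imwrite("pics/s6.png",s)
cv2.imwrite("pics/s6c.png",cv2.resize(s[215:305,250:370],(800,600),interpolation=cv2.INTER_CUBIC))
o=get_obs();print(o['tool_pos'],o['ee_rot'],o['width'],o['time'],o['wrist_force'],o['wrist_torque'])
```

```text
[0.51457904 0.00460485 0.14491369] [-3.13415608 -0.00381933 -0.12723506] 0.04935145354157423 15.2 [0.90870651 6.93789514 9.81065437] [ 1.35652573  0.10718891 -0.10849275]
```

View pics/w6c.png

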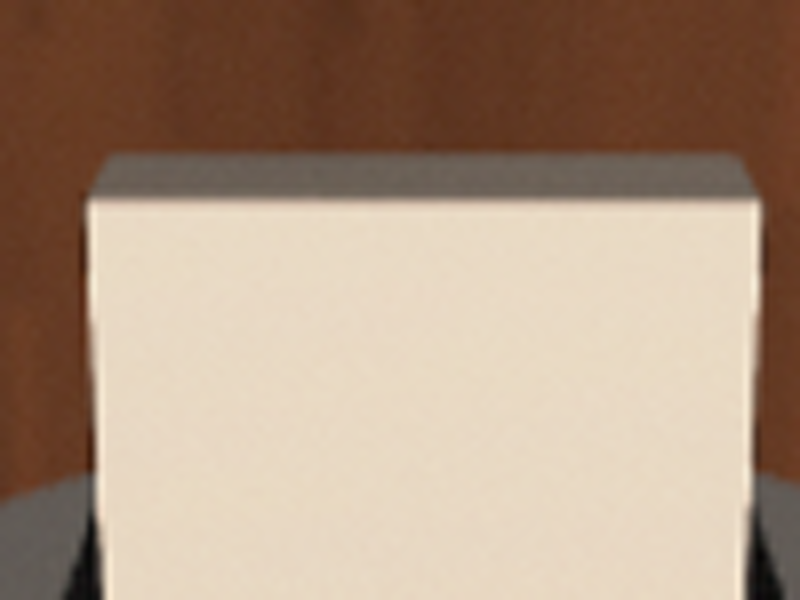

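View pics/s6c.png

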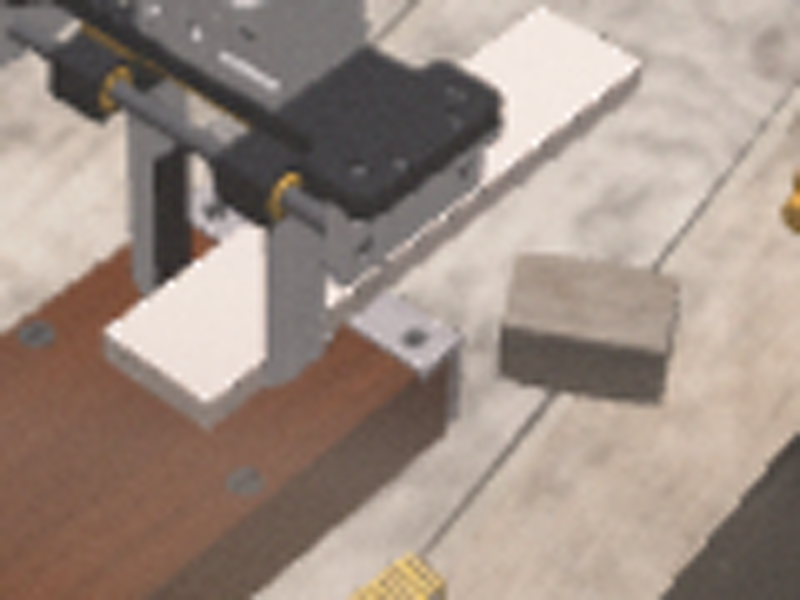

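Run:
```python
from h import *
d=np.load("w6.npz");b=dict(R=d['R'],t=d['t'],camera_matrix=d['K'])
c=lambda q:(np.array(q,float)+.5)/8-.5+[230,180]
e=np.array([.5083,-.0518]);th=-1.699;ex=np.array([np.cos(th),np.sin(th)]);ey=np.array([-ex[1],ex[0]])
def pr(p):
  p=p[:2];print(p.round(4),((p-e)@ex*1e3).round(1),((p-e)@ey*1e3).round(1))
for q,z in(((88,199),.059),((760,199),.059),((105,153),.045),((742,153),.045)): pr(onplane(b,c(q),z))
S=get_calibration("scene");s=lambda q:(np.array(q,float)+.5)*.15-.5+[250,215]
print("scene: tail far/near, nose far/near, edge near corner, screw near cap, timber screws")
for q,z in(((105,332),.059),((208,405),.059),((545,6),.059),((640,64),.059),((462,345),.045),((243,480),.045)): pr(onplane(S,s(q),z))
```

```text
[0.4946 0.0426] -91.9 -25.7
[0.5434 0.0363] -91.9 23.5
[0.4941 0.0427] -91.9 -26.2
[0.5439 0.0362] -91.8 24.1
scene: tail far/near, nose far/near, edge near corner, screw near cap, timber screws
[0.5433 0.0384] -93.9 23.2
[0.4946 0.0454] -94.6 -26.0
[ 0.5121 -0.1998] 146.3 22.7
[ 0.4647 -0.1907] 143.3 -25.5
[ 0.4474 -0.0388] -5.1 -62.0
[0.4732 0.0553] -101.8 -48.5
```

Emit:
jog_arm(moves=[[0, 0, 0, -0.2, -1.5, 0, 30], [0, 0, 0, 0, 0, 0, 30], [0, 0, 0, 0, 0, 0, 30], [0, 0, 0, 0, 0, 0, 30], [0, 0, 0, 0, 0, 0, 30], [0, 0, 0, 0, 0, 0, 30]])

```text
time: 15.95
tool_pos: [0.5144, 0.0032, 0.1449]
ee_rot: [-3.134, -0.004, -0.127]
wrist_force: [0.9, 7.8, 8.8]
width: 0.0497
```

Run:
```python
from h import *
b=get_calibration("wrist")
im=snapshot("wrist")[:,:,::-1];cv2.imwrite("pics/w7.png",im)
s=snapshot("side")[:,:,::-1]
s2=snapshot("scene")[:,:,::-1]
cv2.imwrite("pics/w7c.png",np.hstack([cv2.resize(im[190:240,230:330],(400,200),interpolation=cv2.INTER_CUBIC),cv2.resize(s2[230:280,240:340],(400,200),interpolation=cv2.INTER_CUBIC)]))
o=get_obs();print(o['tool_pos'],o['ee_rot'],o['width'],o['time'],o['wrist_force'],o['qvel'].round(4))
# sub-pixel tail row: strongest vertical brightness step over the slip's columns
g=im[195:215,245:320].mean(axis=(1,2));d=np.diff(g);i=d.argmax();w=d[i-1:i+2];r=195+((np.arange(i-1,i+2)+.5)*w).sum()/w.sum()
e=np.array([.5083,-.0518]);th=-1.699;ex=np.array([np.cos(th),np.sin(th)])
o6=cv2.imread("pics/w6.png");g=o6[195:215,245:320].mean(axis=(1,2));d=np.diff(g);i=d.argmax();w=d[i-1:i+2];r6=195+((np.arange(i-1,i+2)+.5)*w).sum()/w.sum()
print(r,r6,(onplane(b,(282,r),.059)[:2]-e)@ex*1e3+90)
```

```text
[0.51439263 0.00322088 0.14489357] [-3.13393384 -0.0038619  -0.12704392] 0.0497046845411905 16.1 [ 0.49109685  8.05154721 10.03426557] [-0.     -0.0027 -0.0011 -0.0001 -0.0012  0.0001]
204.59242550610358 204.61098441657165 -0.39569015582793554
```

View pics/w7c.png

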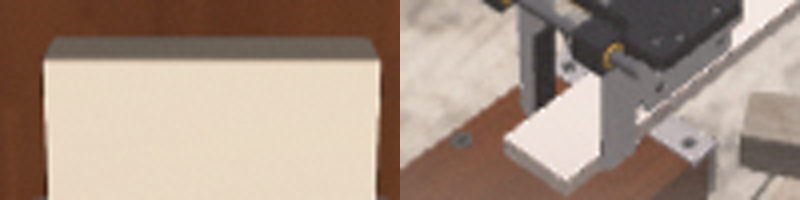

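The tail is square and held flat, and the groove reads −0.4 mm from the edge (+0.9 mm if I take the edge from the pins). I'm handing in.

Run:
```python
from bench import *
print(close_job()); o=get_obs(); print(o['time'],o['tool_pos'],o['wrist_force'],o['width'])
```

```text
the job is handed in; nothing more can be done
None
the job is handed in; nothing more can be done
```

I pushed both pins down with the closed fingers until the tips stopped on the bench. Then I gripped the slip's tail about 55 mm behind the groove and slid it flat over the pins to the breaking edge. The job was handed in at about 16 s with the gripper still holding the tail down; no verdict is reported.

What the last checks showed:
- **Groove:** it reads −0.4 mm from the breaking edge by the wrist camera. Taking the edge from the pins instead gives +0.9 mm, and the scene camera differs by 1–2 mm; all are within the 5 mm limit.
- **Slip:** it looks square to the bench, about 1 mm off the centre line, and lying flat.
- **Hold:** the fingers are 49.7 mm apart on the 50 mm slip, with about 10 N pressing down and 8 N of steady sideways friction.
- **Pins:** both were seen flush before the slide; after that the slip covers them and I could not see them.
- **Other things on the table:** none looked moved in the pictures, but I did not measure their positions.

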